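# Put the bamboo rib away in the sprung tool locker

### The arm

A 6-joint arm with a two-finger parallel gripper is mounted at the origin on the work surface. World frame = base frame: x ahead of the robot, y to its left, z up, the work surface at z = 0. Lengths are in m, angles in rad, forces in N, time in s.
With the tool pointing down it reaches from about 0.35 to 1 m from the base axis. Payload 7.1 kg.
Tool frame: the origin (TCP) lies between the finger pads; the fingertips stand 22 mm ahead of it and the grasp point (between the pads) lies 3 mm ahead of it; x points along the fingers, y is the direction in which the jaws open and shut, and the axes are right-handed (so a half turn about x gives the same grasp; the last joint's range is limited). The gripper opens to 85 mm and grips with 20 to 120 N. Pads are 22 mm wide; open, the fingers measure 114 mm over their backs; the gripper's body (76 mm by 85 mm) begins 54 mm behind the grasp point. The pads swing forward as they close: fully open they stand 13 mm farther back than shut.
Start: joints at [1.14, 0.423, 1.63, -0, 1.089, -0.019], TCP at [0.25, 0.573, 0.213] pointing down, gripper open.
Joint ranges: [-3, 3], [-0.9, 2.11], [0.09, 2.58], [-1.31, 4.45], [0.11, 2.69], [-2.54, 2.54]. Speed limits (rad/s): [2.39, 2.39, 3.01, 3.14, 3.14, 3.14].

### API

Orientations are given as a rotation vector (axis times angle).
In Python, from rig import manip gives the robot as it stands. The module is installed in compiled form; this text tells all that it offers. Calls block until the motion is done:
- manip.move_to(position, orientation): joint-space move of the TCP to a pose.
- manip.servo_line(position, orientation=None, rate=0.15): straight line of the TCP; orientation=None keeps the orientation; rate is the mean speed in m/s.
- manip.set_joints(angles): joint-space move.
- manip.command_gripper(opening, f_grip=None): finger opening in m; f_grip is the grip in N (None keeps the last); returns when the fingers have stopped.
- manip.hold(seconds).
- manip.solve_ik(position, orientation): joint angles nearest the present ones, or None.
- manip.camera(name): name is "scene" or "top"; returns a dict with "image" (420x560x3 uint8, red, green, blue), "fx", "fy", "cx", "cy" (pixels), "k1" (the pictures are not rectified: a ray, as slopes to the right and down, at radius r is drawn at 1 + k1 r^2 times it, then the intrinsics apply), "cam_to_world" (4x4, takes a point from camera to world coordinates). Camera axes: x right, y down, z forward; pixel columns grow to the right and rows downward; lengths in m; the calibration is good to about 2 mm. A picture is of the moment at which its call begins. There is no depth.
A pose or a line that the arm cannot do raises manip.IKError and nothing moves.
- manip.sign_off(): hands the job in, once; it reports no verdict.
Readings, each from a call of its own:
- manip.get_time(): time.
- manip.get_joint_positions(): joint angles.
- manip.get_joint_vel(): joint speeds.
- manip.get_tau(): joint torques, N m.
- manip.get_position(): TCP position.
- manip.get_ee_rot(): TCP orientation.
- manip.get_contact_force(): force on the tool from outside, world axes, zero at the start.
- manip.get_torque(): the same for the moment, N m.
- manip.get_width(): finger opening in m.
Only numpy, scipy, OpenCV 4.12 (cv2) and the standard library are available. Lean on these libraries where they do the work, as an engineer would, in place of code of your own. Each camera call takes 0.05 s, during which the arm holds its last target. There are 200 camera calls.

### The job

Put the bamboo rib away to dry in the tool locker. Press the locker's flap near its free edge until the touch latch clicks, keep your hand on the flap as it springs so that it rises gently and never flies open, and leave it standing fully open on its own; then lay the rib flat, without dropping it, in the locker's wide empty bay and let go. Leave the other things on the bench where they are.

Things in the scene. Friction and masses are not known exactly. Their poses are not given: they have to be found in the camera images.
- locker: tool locker: a low plywood box fixed to the bench, 200 x 244 x 68 mm high, walls 12 mm, its top an inset grey melamine flap. Origin: under its centre, on the bench. x points level from the flap's free edge to its hinge (roughly to the robot's left), y level along the hinge (roughly towards the robot), z up
- bay (a point): centre of the floor of the locker's wide empty bay, beside the free edge, 12 mm above the bench; axes as the locker's. Bay: 115 mm wide along x (-57 to 57) between the outer wall (56 mm high inside) and a divider 34 mm high; clear from -89 to 95 along y, a small latch fitting in the corner at -y by the wall. Beyond the divider: a narrow bay, 55 mm, with two turning tools fixed in it
- flap_pad (a point): where to press: on the flap's outer face, mid-way along it, 25 mm in from the free edge, 146 mm from the hinge axis; when shut the face is level, 68 mm above the bench. Axes are the flap's: x to the hinge, y along it, z out of the outer face. Flap: 171 mm from hinge axis to free edge, 214 mm along the hinge, 12 mm thick, about 0.35 kg
- flap_hinge (a point): midpoint of the hinge axis, which lies in the plane of the flap's outer face at the locker's rear rim, 68 mm above the bench; axes as flap_pad
- flap (a joint): flap angle, rad: 0 shut and latched, -0.03 pressed in on its rubber stop (4 mm at flap_pad), 1.66 fully open on its stop. Pressing flap_pad takes 4 to 6 N; by 3 mm down the latch has let go for good, so press it in to the stop; then springs drive the flap up, 2 to 3 N at flap_pad, and hold it open. Undamped: left alone it flies open. A low force stop may trip at first touch
- rib_center (a point): centre of the bamboo rib, a loose flat plain bamboo tool with rounded ends, 130 mm long (its x axis), 36 mm wide (y), 9 mm thick (z), about 35 g, lying flat on the bench to the robot's right; half-way up its thickness, 4.5 mm above what it lies on
- scraper_center (a point): the yellow plastic scraper, 95 x 70 mm, a 4 mm blade with an 11 mm thick grip along one long side, lying flat near the rib; stays where it is
- jar_center (a point): centre of the glass jar with a screw-top lid, 76 mm across, 115 mm tall; stays where it is
- pot_outer: the outer of two terracotta pots stacked inside one another, 94 mm across, 78 mm tall; origin under its foot; stays where it is
- pot_inner: the inner terracotta pot, standing in the outer one, 74 mm across, 92 mm tall, its rim 98 mm above the bench; origin under its foot; stays where it is
- loop_tool: a loop turning tool, 180 mm long (x), handle 14 mm thick, lying flat at the right of the rib and scraper; stays where it is
- brush: a glaze brush lying flat at the left; stays where it is
- mug: a blue mug, 76 mm across, 88 mm tall, with a handle, behind the locker's hinge side; stays where it is
Things that resemble listed ones, but are neither listed nor needed, are in the scene too. Leave any turquoise look-alike of the part that bears rib_center alone.

How it is judged:
On the way, in this order (a step that is already met when the one before it is completed fails the run):
1. the flap is out of its latch and part-way up, rising against the robot's hand (value of joint flap between 0.3 and 1.3 rad and contact force between any of the fingers, the arm and flap above 0.2 N), for 0.1 s.
2. the flap stands fully open on its own, untouched (value of joint flap above 1.55 rad and contact force between each of the fingers, the arm and flap below 0.05 N), for 0.2 s.
3. the rib is brought down to within 25 mm of the bay floor while still in the grip (z of rib_center in the frame of bay below 0.03 m and x of rib_center in the frame of bay between -0.055 and 0.055 m and y of rib_center in the frame of bay between -0.09 and 0.09 m and contact force between the fingers and rib above 0.5 N), for 0.05 s.
At the end, for the whole second after the job is handed in: The flap stands fully open (over 1.55 rad) and the rib lies still and flat (within 0.1 rad) on the floor of the wide bay, its centre within 55 mm across and 90 mm along of the bay's centre and under 9 mm above the floor; the other things are within 30 mm of where they stood (value of joint flap above 1.55 rad and x of rib_center in the frame of bay between -0.055 and 0.055 m and y of rib_center in the frame of bay between -0.09 and 0.09 m and z of rib_center in the frame of bay between 0 and 0.009 m and (angle between rib_center's own z axis and vertical below 0.1 rad or angle between rib_center's own z axis and vertical above 3.04 rad) and linear speed of rib below 0.02 m/s and distance of each of scraper_center, jar_center, pot_outer, pot_inner, loop_tool, brush, mug from where it was at the start of the episode below 0.03 m); the robot touches nothing.
It fails at once if the flap flies up (faster than 3 rad/s, about 0.5 m/s at its free edge) (velocity of joint flap above 3 rad/s).
It fails at once if another thing on the bench is knocked more than 50 mm (distance of any of scraper_center, jar_center, pot_outer, pot_inner, loop_tool, brush, mug from where it was at the start of the episode above 0.05 m).
It also fails if it takes over 67 s, if anything falls off the work surface, if the arm or the gripper's body presses on something with over 40 N, if the wrist force passes 120 N, or if a joint passes its speed limit or range.

## Working session

There is one attempt and no reset: what is moved stays moved. The work goes in short steps, each a Python script; the robot and the scene stay as the last script left them, time stands still between calls to the robot, and variables do not carry over. Pictures are saved under pics/ and viewed, about 8 in all and at most 12, crops included, and the job is handed in when it is done.

```bash
mkdir -p pics; cat > h.py <<'E'
import numpy as np, cv2
from rig import manip
from scipy.spatial.transform import Rotation as R
def snap(n,name):
    c=manip.camera(n); np.savez('pics/'+name+'.npz',**{k:np.array(v) for k,v in c.items()})
    cv2.imwrite('pics/'+name+'.png',c['image'][:,:,::-1]); return c
def load(name): return dict(np.load('pics/'+name+'.npz'))
def pix2w(c,u,v,z):
    K=np.array([[c['fx'],0,c['cx']],[0,c['fy'],c['cy']],[0,0,1.]],float)
    p=cv2.undistortPoints(np.array([[[u,v]]],float),K,np.array([float(c['k1']),0,0,0]))[0,0]
    T=np.array(c['cam_to_world']); d=T[:3,:3]@[p[0],p[1],1]; o=T[:3,3]
    return o+d*(z-o[2])/d[2]
def ori(xdir,ydir):
    x=np.array(xdir,float);x/=np.linalg.norm(x);y=np.array(ydir,float);y-=x*(x@y);y/=np.linalg.norm(y)
    return R.from_matrix(np.c_[x,y,np.cross(x,y)]).as_rotvec()
E
python3 - <<'E'
from h import *
a=snap('scene','s0');b=snap('top','t0')
for c in(a,b):print(c['fx'],c['k1'],np.round(c['cam_to_world'],3).tolist())
print(manip.get_time(),manip.get_ee_rot(),manip.get_width())
E
```

```text
531.0257139191116 -0.11457271960711841 [[-0.175, 0.664, -0.727, 1.612], [0.985, 0.118, -0.129, 0.156], [0.001, -0.739, -0.674, 1.116], [0.0, 0.0, 0.0, 1.0]]
407.10478744747377 -0.12279327026212229 [[-0.026, -0.994, 0.107, 0.349], [-0.999, 0.028, 0.018, -0.054], [-0.021, -0.106, -0.994, 1.239], [0.0, 0.0, 0.0, 1.0]]
0.1 [ 0.32197288  1.54684565 -0.32408272] 0.08547341306125572
```

View pics/s0.png

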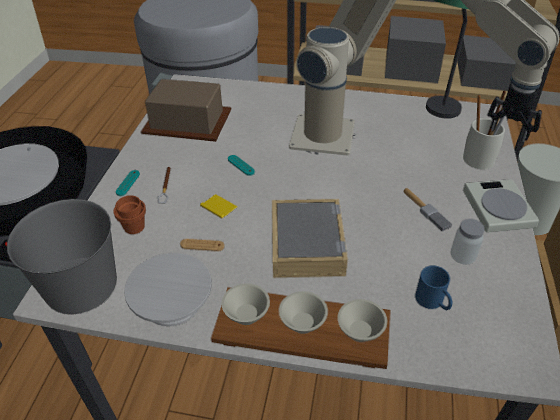

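View pics/t0.png

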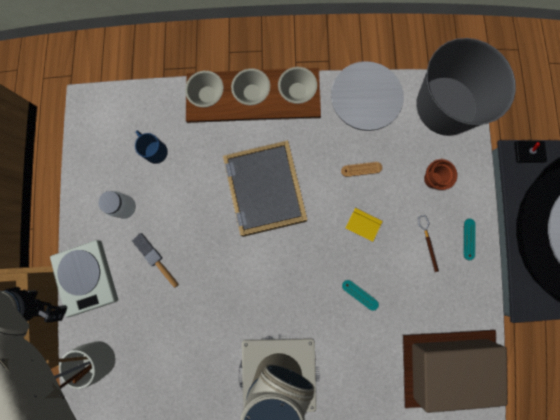

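The bamboo-coloured rib is at top (362,169) and scene (202,245). The turquoise look-alikes at top (360,295) and (469,240) are to be left alone. The locker is centred near top (265,189), with its hinges on the left at (232,172) and (240,217). I'll check both in an enlarged crop.

```bash
python3 - <<'E'
from h import *
c=load('t0')['image'][:,:,::-1]
cv2.imwrite('pics/c1.png',cv2.resize(c[130:250,215:395],None,fx=4.4,fy=4.4,interpolation=cv2.INTER_CUBIC))
E
```

```text
(no output)
```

View pics/c1.png

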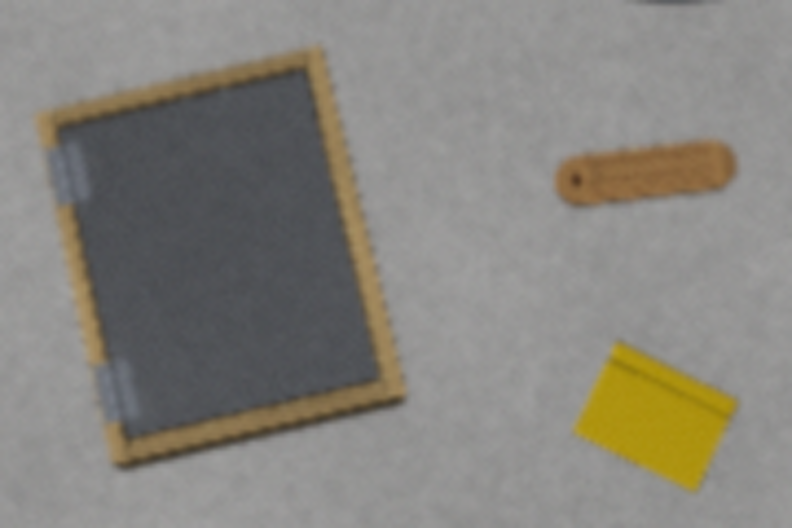

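The crop shows the bamboo rib with ends at (557,183) and (737,163) and a hole at its left end. The locker's rim corners are at (38,117), (322,48), (404,395) and (118,462), hinges on the left, and the scraper is well clear of the rib.

```bash
python3 - <<'E'
from h import *
c=load('t0')
f=lambda u,v,z:pix2w(c,215+(u+.5)/4.4-.5,130+(v+.5)/4.4-.5,z)
P=[f(u,v,.068) for u,v in[(38,117),(322,48),(404,395),(118,462)]]
P=np.array(P);print(P.round(4));print([np.linalg.norm(P[i]-P[i-1]).round(4) for i in range(4)])
lx=(P[0]+P[3]-P[1]-P[2]);ly=(P[3]+P[2]-P[0]-P[1])
print('centre',P.mean(0),'yaw x',np.degrees(np.arctan2(lx[1],lx[0])),'yaw y',np.degrees(np.arctan2(ly[1],ly[0])))
a=f(557,183,.005);b=f(737,163,.005);print('rib',a,b,(a+b)/2,np.linalg.norm(a-b),np.degrees(np.arctan2(*(b-a)[[1,0]])))
for n,u,v,z in[('scr',655,415,.005)]:print(n,f(u,v,z))
for n,u,v,z in[('mug',149,147,.088),('plate',367,97,.02),('bowl',297,85,.05)]:print(n,pix2w(c,u,v,z))
E
```

```text
[[ 0.6537  0.1474  0.068 ]
 [ 0.6949 -0.0452  0.068 ]
 [ 0.4588 -0.0927  0.068 ]
 [ 0.4199  0.0963  0.068 ]]
[np.float64(0.2394), np.float64(0.1969), np.float64(0.2409), np.float64(0.1929)]
centre [0.55682017 0.02644988 0.068     ] yaw x 101.85643394355229 yaw y -168.14779849353445
rib [ 0.61097466 -0.20694123  0.005     ] [ 0.62208496 -0.33487502  0.005     ] [ 0.61652981 -0.27090813  0.005     ] 0.12841530848642674 -85.03664633281437
scr [ 0.44584245 -0.26805018  0.005     ]
mug [0.68571834 0.36727114 0.088     ]
plate [ 0.84419834 -0.29779304  0.02      ]
bowl [ 0.87678966 -0.07819867  0.05      ]
```

```bash
cat >> h.py <<'E'
yaw=np.radians(101.86); e=np.array([np.cos(yaw),np.sin(yaw),0]); l=np.array([-np.sin(yaw),np.cos(yaw),0]); Z=np.array([0,0,1.])
LC=np.array([.5568,.0264,0]); H=LC+.0845*e+.068*Z
def pose(th,tau,s=1,r=.157,off=0.):
    n=np.sin(th)*e+np.cos(th)*Z
    C=H+r*(-np.cos(th)*e+np.sin(th)*Z)+off*n
    d=-np.sin(tau)*e-np.cos(tau)*Z; u=-np.cos(tau)*e+np.sin(tau)*Z
    return C-.022*d-.011*u, ori(d,s*l)
E
python3 - <<'E'
from h import *
print(manip.get_position())
for s in(1,-1):
  for tm in(45,60,75):
    print(s,tm)
    for k in np.linspace(0,1,6):
        p,o=pose(1.7*k,np.radians(tm)*k,s,off=.03 if k==0 else 0); q=manip.solve_ik(p,o); print(p.round(3),None if q is None else np.round(q,2))
E
```

```text
[0.24993629 0.57229628 0.21262446]
1 45
[ 0.569 -0.034  0.12 ] None
[ 0.567 -0.022  0.14 ] None
[0.561 0.007 0.184] None
[0.552 0.048 0.216] None
[0.542 0.098 0.233] None
[0.53  0.152 0.231] [ 0.64  0.49  1.71 -0.71  1.39 -2.41]
1 60
[ 0.569 -0.034  0.12 ] None
[ 0.567 -0.021  0.14 ] None
[0.561 0.008 0.182] None
[0.552 0.05  0.213] None
[0.541 0.1   0.228] [ 0.57  0.49  1.76 -0.79  1.35 -2.41]
[0.53  0.153 0.225] [ 0.71  0.62  1.69 -0.86  1.54 -2.27]
1 75
[ 0.569 -0.034  0.12 ] None
[ 0.566 -0.02   0.139] None
[0.56 0.01 0.18] None
[0.552 0.052 0.21 ] [ 0.47  0.48  1.81 -0.81  1.24 -2.45]
[0.541 0.101 0.223] [ 0.63  0.6   1.75 -0.91  1.48 -2.28]
[0.53  0.152 0.219] [ 0.75  0.77  1.66 -0.98  1.71 -2.17]
-1 45
[ 0.569 -0.034  0.12 ] [-0.08  0.47  1.82 -0.    0.86 -0.29]
[ 0.567 -0.022  0.14 ] [ 0.03  0.43  1.84 -0.2   0.86 -0.05]
[0.561 0.007 0.184] [ 0.17  0.37  1.83 -0.39  0.96  0.19]
[0.552 0.048 0.216] [ 0.33  0.36  1.81 -0.53  1.09  0.4 ]
[0.542 0.098 0.233] [ 0.49  0.4   1.77 -0.64  1.24  0.58]
[0.53  0.152 0.231] [ 0.64  0.49  1.71 -0.71  1.39  0.73]
-1 60
[ 0.569 -0.034  0.12 ] [-0.08  0.47  1.82 -0.    0.86 -0.29]
[ 0.567 -0.021  0.14 ] [ 0.06  0.43  1.84 -0.28  0.86  0.03]
[0.561 0.008 0.182] [ 0.23  0.39  1.84 -0.51  0.98  0.32]
[0.552 0.05  0.213] [ 0.41  0.41  1.81 -0.68  1.16  0.56]
[0.541 0.1   0.228] [ 0.57  0.49  1.76 -0.79  1.35  0.74]
[0.53  0.153 0.225] [ 0.71  0.62  1.69 -0.86  1.54  0.87]
-1 75
[ 0.569 -0.034  0.12 ] [-0.08  0.47  1.82 -0.    0.86 -0.29]
[ 0.566 -0.02   0.139] [ 0.09  0.43  1.85 -0.35  0.86  0.11]
[0.56 0.01 0.18] [ 0.28  0.42  1.84 -0.63  1.02  0.45]
[0.552 0.052 0.21 ] [ 0.47  0.48  1.81 -0.81  1.24  0.69]
[0.541 0.101 0.223] [ 0.63  0.6   1.75 -0.91  1.48  0.86]
[0.53  0.152 0.219] [ 0.75  0.77  1.66 -0.98  1.71  0.97]
```

```bash
python3 - <<'E'
from h import *
manip.command_gripper(0.0,20)
p,o=pose(0,0,-1,off=.03)
manip.move_to(p+[0,0,.12],o); manip.servo_line(p,o,rate=.12)
manip.hold(.2);print(manip.get_position()-p,manip.get_contact_force(),manip.get_width(),manip.get_time())
snap('top','t1');c=snap('scene','s1')['image'][:,:,::-1]
cv2.imwrite('pics/c2.png',cv2.resize(c[130:290,240:380],None,fx=3.7,fy=3.7,interpolation=cv2.INTER_CUBIC))
E
```

```text
[ 4.46786731e-04 -6.14194339e-05  7.13137459e-04] [-0.21616793  0.13318232 -0.98978766] 0.00046798118037208523 4.65
```

View pics/c2.png

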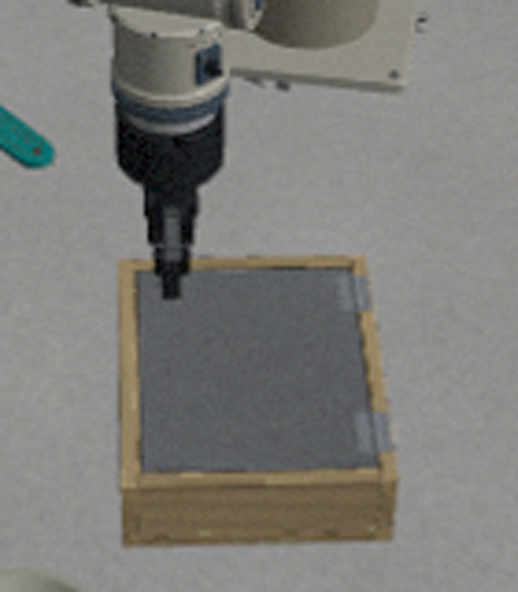

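The fingertips show at crop (172,295), 30 mm above the flap and near its free edge about mid-length, which matches the plan. Next I press in small steps, then let it up a little.

```bash
python3 - <<'E'
from h import *
p,o=pose(0,0,-1,off=.005); manip.servo_line(p,o,rate=.06); manip.hold(.2); f0=manip.get_contact_force()
off=.005
while off>-.010:
    off-=.001; manip.servo_line(pose(0,0,-1,off=off)[0],o,rate=.02); manip.hold(.05); f=manip.get_contact_force()-f0
    print(round(off,4),f.round(1),manip.get_position()[2].round(4))
    if f[2]>14: break
print('rise')
for th in np.arange(-.02,.41,.06):
    p,o=pose(th,.62*max(th,0),-1); manip.servo_line(p,o,rate=.05); print(round(th,2),(manip.get_contact_force()-f0).round(1))
manip.hold(.2);print((manip.get_contact_force()-f0).round(1),manip.get_time())
c=snap('scene','s2')['image'][:,:,::-1]
cv2.imwrite('pics/c3.png',cv2.resize(c[130:290,240:380],None,fx=3.7,fy=3.7,interpolation=cv2.INTER_CUBIC))
E
```

```text
0.004 [1.2 0.6 0.4] 0.0941
0.003 [0.6 0.4 0.7] 0.093
0.002 [0.9 0.8 0. ] 0.0919
0.001 [0.8 1.  1.1] 0.091
0.0 [0.3 1.  0.5] 0.09
-0.001 [-0.5  1.1  1.3] 0.0889
-0.002 [1.3 0.4 0.6] 0.0879
-0.003 [1.3 2.  1.6] 0.087
-0.004 [1.2 0.5 1.5] 0.086
-0.005 [ 1.2  1.1 -0. ] 0.085
-0.006 [1.7 1.4 1.1] 0.084
-0.007 [1.2 0.3 1.6] 0.083
-0.008 [0.4 1.5 1.1] 0.082
-0.009 [0.6 1.1 0.3] 0.081
-0.01 [ 0.7 -0.2  1.1] 0.0799
rise
-0.02 [1.1 1.7 0.6]
0.04 [0.7 0.7 1. ]
0.1 [1.  0.6 1.2]
0.16 [0.9 0.5 0.7]
0.22 [1.4 0.1 0.8]
0.28 [0.6 0.9 0.9]
0.34 [-0.6  1.5  1.2]
0.4 [1.7 0.2 0.9]
[0.3 0.4 0.9] 12.8333
```

View pics/c3.png

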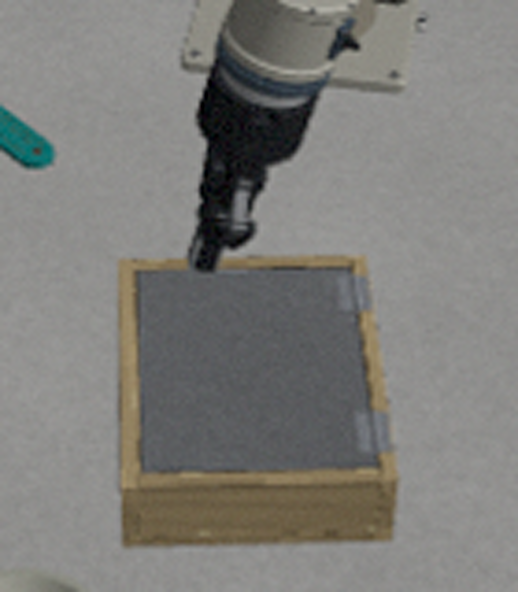

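No contact was felt and the flap is still shut; the tip at crop (205,270) is above it. I'll project where the tip should appear and compare with the picture.

```bash
python3 - <<'E'
from h import *
def proj(c,P):
    T=np.linalg.inv(c['cam_to_world']);K=np.array([[c['fx'],0,c['cx']],[0,c['fy'],c['cy']],[0,0,1.]],float)
    r=cv2.Rodrigues(T[:3,:3])[0]
    return cv2.projectPoints(np.array(P,float).reshape(-1,1,3),r,T[:3,3],K,np.array([float(c['k1']),0,0,0]))[0].reshape(-1,2)
p,o=pose(0,0,-1,off=.03); 
s1=load('s1');t1=load('t1')
for x in(0,.009,.022,.035): print(x,((proj(s1,p-[0,0,x])-[240,130])*3.7).round(0),proj(t1,p-[0,0,x]).round(1))
# locker corners consistency in scene
P=[LC+.068*Z+a*e+b*l for a,b in((-.1,-.122),(.1,-.122),(.1,.122),(-.1,.122))]
print(((proj(s1,P)-[240,130])*3.7).round(0).tolist())
print(((proj(s1,[P[0]-.068*Z,P[1]-.068*Z])-[240,130])*3.7).round(0).tolist())
a=s1['image'][:,:,::-1][175:225,265:315];b=t1['image'][:,:,::-1][150:225,230:305]
cv2.imwrite('pics/c4.png',np.hstack([cv2.resize(a,(400,400),interpolation=cv2.INTER_CUBIC),cv2.resize(b,(400,400),interpolation=cv2.INTER_CUBIC)]))
E
```

```text
0 [[168. 311.]] [[284.6 178.8]]
0.009 [[168. 320.]] [[284.7 179.4]]
0.022 [[168. 332.]] [[284.8 180.3]]
0.035 [[168. 345.]] [[284.9 181.2]]
[[119.0, 482.0], [398.0, 476.0], [364.0, 250.0], [116.0, 255.0]]
[[120.0, 544.0], [391.0, 537.0]]
```

View pics/c4.png

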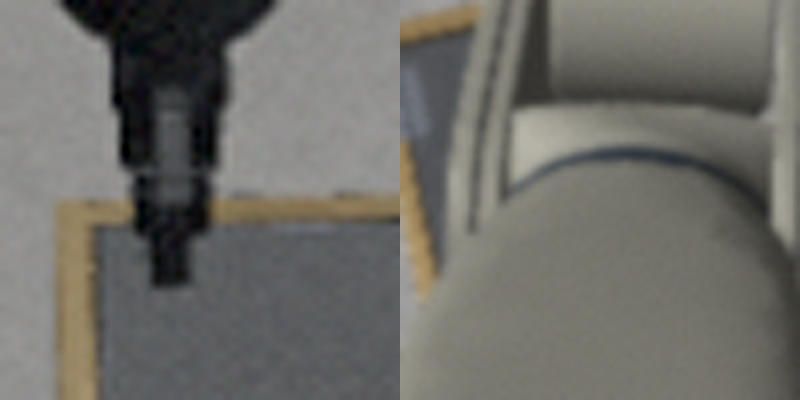

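The locker model matches the scene within a few mm, but the tip is at about crop (172,297) instead of the expected (168,332). So the visible tip is about 30 mm higher than the model says, which agrees with feeling no contact. I'll descend further under force control and take the real tip length from the touch.

```bash
sed -i 's/off=0.):/off=0.,TL=.022):/; s/C-.022\*d/C-TL*d/' h.py; python3 - <<'E'
from h import *
p,o=pose(0.15,0,-1); manip.servo_line(p,o,rate=.1)
p,o=pose(0,0,-1,off=-.006); manip.servo_line(p,o,rate=.06); manip.hold(.1)
f0=np.mean([manip.get_contact_force() for _ in range(3)],0)
off=-.006;zc=None
while off>-.05:
    off-=.001; manip.servo_line(pose(0,0,-1,off=off)[0],o,rate=.025); f=manip.get_contact_force()-f0
    z=manip.get_position()[2]
    if zc is None and f[2]>3: zc=z
    if f[2]>1.5: print(round(off,4),f.round(1),z.round(4))
    if f[2]>13: break
print(off,zc,manip.get_time(),f)
E
```

```text
-0.037 [-1.  -1.   1.5] 0.0529
-0.04 [-0.6 -0.5  2.2] 0.0501
-0.041 [-1.  -0.2  4. ] 0.0491
-0.042 [-1.7 -0.4  4.2] 0.0481
-0.043 [-1.  -0.2  4.3] 0.047
-0.044 [-0.8  0.2  2.2] 0.046
-0.045 [-2.4  0.1  7.4] 0.0453
-0.046 [-2.4  0.7 12.7] 0.0448
-0.047 [-4.5  0.5 18. ] 0.0443
-0.047000000000000035 0.04914890196697202 24.4 [-4.50688763  0.50439501 17.99088106]
```

The press shows the expected signature: touch at TCP z ≈ 0.0495, latch release, then the stop at about 0.0455. The tip is therefore about 40 mm higher than the nominal frame. Before tilting, I'll use the tilted picture s2 to see whether that offset lies along the tool axis or along world z.

```bash
cat >> h.py <<'E'
def proj(c,P):
    T=np.linalg.inv(c['cam_to_world']);K=np.array([[c['fx'],0,c['cx']],[0,c['fy'],c['cy']],[0,0,1.]],float)
    r=cv2.Rodrigues(T[:3,:3])[0]
    return cv2.projectPoints(np.array(P,float).reshape(-1,1,3),r,T[:3,3],K,np.array([float(c['k1']),0,0,0]))[0].reshape(-1,2)
E
python3 - <<'E'
from h import *
for nm,(th,tau,off) in {'s1':(0,0,.03),'s2':(.4,.248,0)}.items():
    c=load(nm);p,o=pose(th,tau,-1,off=off); d=R.from_rotvec(o).as_matrix()[:,0]
    for lab,q in(('nominal',p+.022*d),('tool',p-.018*d),('world',p+.022*d+.04*Z)):
        print(nm,lab,((proj(c,q)-[240,130])*3.7).round(0))
c=load('s2');cv2.imwrite('pics/c5.png',cv2.resize(c['image'][:,:,::-1][155:225,275:345],(600,600),interpolation=cv2.INTER_CUBIC))
c=load('s0')
q=np.array([.25,.573,.213]);print('start tip tool',proj(c,q+.005*Z*0),'nominal',proj(c,q-.009*Z),'short',proj(c,q+.031*Z))
cv2.imwrite('pics/c6.png',np.hstack([cv2.resize(load('s2')['image'][:,:,::-1][165:215,275:325],(390,390),interpolation=cv2.INTER_CUBIC),cv2.resize(c['image'][:,:,::-1][75:145,480:550],(390,390),interpolation=cv2.INTER_CUBIC)]))
E
```

```text
s1 nominal [[168. 332.]]
s1 tool [[168. 293.]]
s1 world [[168. 293.]]
s2 nominal [[184. 304.]]
s2 tool [[198. 265.]]
s2 world [[184. 264.]]
start tip tool [[504.97327592 143.24561541]] nominal [[504.18392308 145.69914378]] short [[507.72592107 134.65998885]]
```

View pics/c6.png

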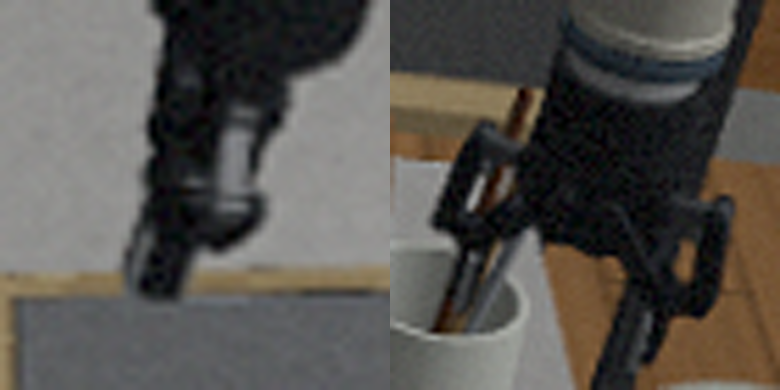

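In s2 the tip is at about (203,269) in c3 coordinates. The tool-axis model predicts (198,265) and the world-z model (184,264), so the offset lies along the tool. The closed tip is 18 mm behind the reported TCP. Next I check IK and let the flap rise.

```bash
python3 - <<'E'
from h import *
ths=np.append(np.arange(0,1.75,.08),1.78); tau=lambda t:1.05*min(t/1.66,1)
W=[pose(t,tau(t),-1,TL=-.0184) for t in ths]
qs=[manip.solve_ik(*w) for w in W]
d=R.from_rotvec(W[-1][1]).as_matrix()[:,0]
back=W[-1][0]-.02*d; back2=W[-1][0]-.09*d+.03*Z
assert all(q is not None for q in qs) and manip.solve_ik(back2,W[-1][1]) is not None
f0=[-.2,.1,-1]
print(np.round(qs[-1],2))
for i,w in enumerate(W):
    manip.servo_line(*w,rate=.03 if i==0 else .075)
    print(round(ths[i],2),(manip.get_contact_force()-f0).round(1),end=';')
manip.servo_line(back,rate=.06); manip.servo_line(back2,rate=.2)
print(manip.get_time())
c=snap('scene','s3')['image'][:,:,::-1];t=snap('top','t3')['image'][:,:,::-1]
cv2.imwrite('pics/c7.png',np.hstack([cv2.resize(c[120:300,230:410],(400,400)),cv2.resize(t[110:290,170:350],(400,400))]))
E
```

```text
[ 0.68  0.65  1.72 -0.89  1.49  0.89]
0.0 [ 0.7 -0.1  3.8];0.08 [ 0.6 -0.6  4. ];0.16 [0.5 0.3 2.6];0.24 [0.4 0.3 3.4];0.32 [0.9 0.8 3. ];0.4 [-0.4  0.3  2.5];0.48 [0.6 0.7 1.9];0.56 [-0.   0.2  2.9];0.64 [0.2 0.5 2. ];0.72 [-0.1  1.7  2.9];0.8 [0.8 0.9 1.4];0.88 [1.3 1.  1.4];0.96 [0.5 1.  1.6];1.04 [0.5 1.5 1. ];1.12 [0.2 1.1 2.3];1.2 [-0.9  1.7  2.1];1.28 [0.6 1.8 1.2];1.36 [-0.1  1.6  0.5];1.44 [-0.5  1.8  0.4];1.52 [-0.9  1.   0.4];1.6 [-0.7  1.  -0. ];1.68 [ 0.9 -0.2  1.6];1.78 [ 0.5 -0.7  0.9];32.675
```

View pics/c7.png

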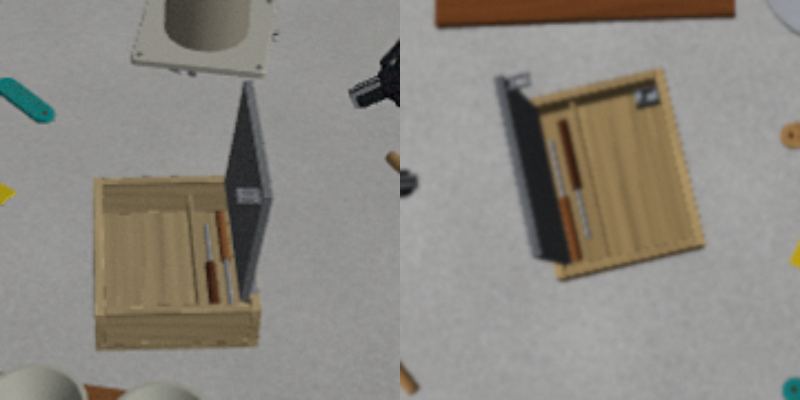

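The flap is fully open, seen edge-on in the top view at (520,170). It stands alone and the gripper is well clear at scene crop (375,90). The wide bay is empty, with the latch fitting at (648,97). Now I pick the rib.

```bash
python3 - <<'E'
from h import *
RC=np.array([.6165,-.2709,0]); op=ori([0,0,-1],[.9962,.087,0])
p=manip.get_position(); manip.servo_line([p[0],p[1],.37],rate=.25)
manip.move_to(RC+.33*Z,op)
manip.command_gripper(.055,30)
manip.servo_line(RC+.04*Z,op,rate=.25)
print('IK low',manip.solve_ik(RC-.03*Z,op) is not None)
f0=np.mean([manip.get_contact_force() for _ in range(3)],0); z=.04
while z>-.034:
    z-=.002; manip.servo_line(RC+z*Z,op,rate=.045); f=manip.get_contact_force()-f0
    if f[2]>5: break
print(z,f,manip.get_position(),manip.get_time())
c=snap('scene','s4')['image'][:,:,::-1]
cv2.imwrite('pics/c8.png',cv2.resize(c[190:290,150:270],None,fx=6,fy=6,interpolation=cv2.INTER_CUBIC))
E
```

```text
IK low True
-0.024000000000000028 [-4.20701682  2.48494191 15.97211749] [ 0.61681023 -0.2710495  -0.0219711 ] 45.05
```

View pics/c8.png

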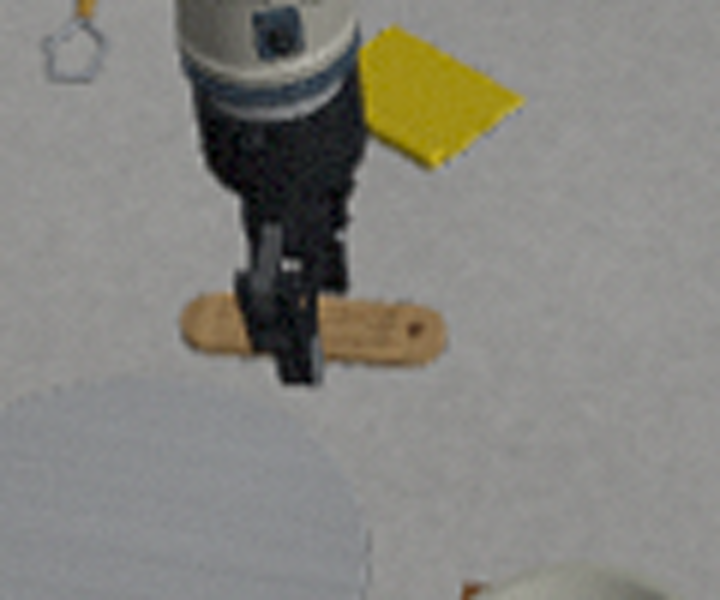

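The fingers straddle the rib near mid-length, the front tip on the bench at crop (300,380) and the rib spanning columns 185–445. Close, check the width, carry and place.

```bash
python3 - <<'E'
from h import *
RC=np.array([.6165,-.2709,0]); zg=-.0195
manip.servo_line(RC+zg*Z,rate=.04)
manip.command_gripper(.0,35); w=manip.get_width(); print('w',w,manip.get_contact_force(),manip.get_time())
if not .03<w<.042: raise SystemExit
zg=manip.get_position()[2]
B=LC-.0305*e+.004*l
q0=manip.get_joint_positions()
best=min(((np.abs(np.array(q)-q0).max(),s) for s in(1,-1) if (q:=manip.solve_ik(B+.10*Z,ori([0,0,-1],s*e))) is not None)); ob=ori([0,0,-1],best[1]*e); print(best)
manip.servo_line(RC+.10*Z,rate=.25)
print('w',manip.get_width())
manip.move_to(B+.10*Z,ob)
manip.servo_line(B+(zg+.012+.010)*Z,ob,rate=.15)
print('w',manip.get_width(),manip.get_time())
f0=np.mean([manip.get_contact_force() for _ in range(3)],0); z=zg+.022
snap('scene','s5')
while z>zg+.007:
    z-=.001; manip.servo_line(B+z*Z,rate=.03); f=manip.get_contact_force()-f0
    if f[2]>4: break
print('down',z-zg,f.round(1),manip.get_width(),manip.get_time())
manip.hold(.1)
manip.command_gripper(.052)
manip.servo_line(B+.14*Z,rate=.2)
c=snap('scene','s6')['image'][:,:,::-1];t=snap('top','t6')['image'][:,:,::-1]
print(manip.get_time())
cv2.imwrite('pics/c9.png',np.hstack([cv2.resize(c[120:300,230:410],(400,400)),cv2.resize(t[110:290,170:350],(400,400))]))
E
```

```text
w 0.03504628151135304 [0.23946945 0.10587728 8.09181652] 45.6667
(np.float64(1.28790969154799), 1)
w 0.035388647744546704
w 0.03504048908596545 48.2583
down 0.011 [-4.4 -0.3  9.2] 0.03495656170015595 51.0583
52.4667
```

View pics/c9.png

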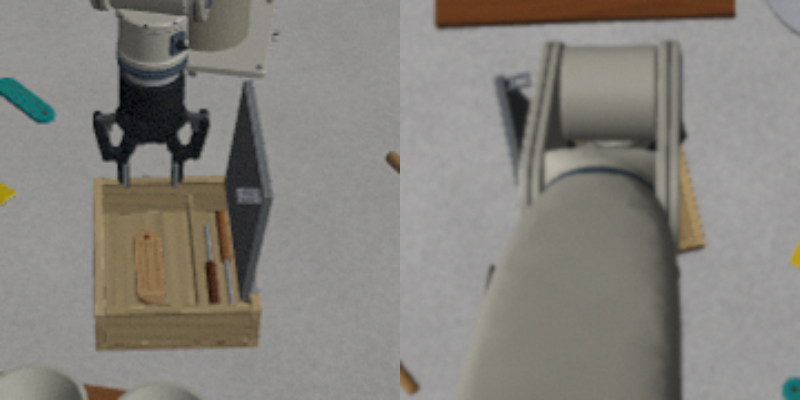

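The rib lies in the wide bay at crop (150,268), ends at (145,233) and (152,302), and the flap is standing. I'll check its position against the bay.

```bash
python3 - <<'E'
from h import *
c=load('s6');B=LC-.0305*e
for u,v in((145,233),(152,302),(134,268),(166,268)):
    d=pix2w(c,230+u*.45,120+v*.45,.02)-B; print((d@e).round(4),(d@l).round(4))
cv2.imwrite('pics/c10.png',cv2.resize(c['image'][:,:,::-1][195:280,265:350],(600,600),interpolation=cv2.INTER_CUBIC))
E
```

```text
-0.0001 0.0589
0.0034 -0.0646
-0.017 -0.005
0.0242 -0.0062
```

View pics/c10.png

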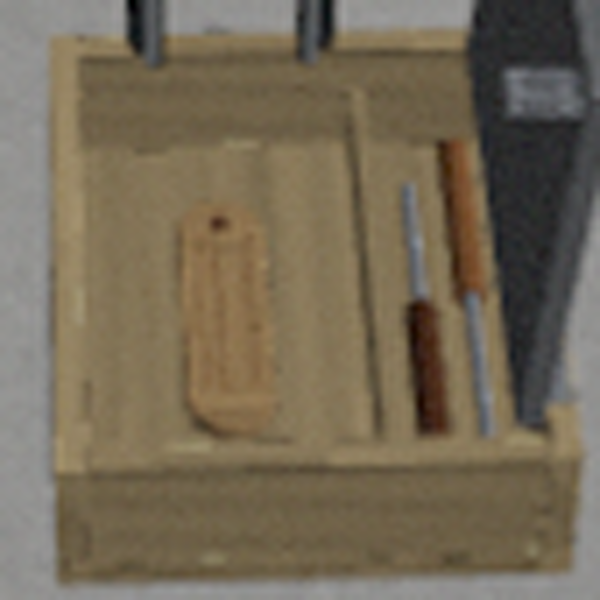

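The rib lies flat and centred (about x +3, y −3 mm in the bay), not touching any wall, and the gripper is clear above it.

```bash
python3 - <<'E'
from h import *
manip.sign_off(); print(manip.get_time())
E
```

```text
the job is handed in; nothing more can be done
the job is handed in; nothing more can be done
```

The rib is lying flat in the locker's wide bay, the flap is standing fully open on its own, and the job is handed in. The clock read about 52.5 s at the last reading before hand-in.

- **Flap:** I pressed it in to its stop, and the hand felt it pushing back at roughly 1–4 N as it rose, until it neared the open stop. It was never felt to leave the hand before that. The last picture shows it still upright.
- **Rib:** I gripped it across its width (35 mm measured between the fingers) and lowered it until the floor pushed back at about 9 N before letting go. The last picture puts its centre within about 5 mm of the bay's centre. Its measured length of about 123 mm against 130 mm fits it lying flat.
- **Other things:** I touched nothing else on purpose, and the things visible in the crops looked unmoved. I did not measure every item again.
- **What disagreed:**
    - The real fingertips stood about 18–21 mm behind the reported TCP, not 22 mm ahead of it. The first press therefore stopped in the air without touching the flap.
    - I found the true tip position by touch and by pictures, and used it for everything after that.
    - Probing the bench for the rib grasp peaked at about 16 N.

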